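Change the filter cartridge of a bench dust extractor

ROBOT

A 6-joint arm with a two-finger parallel gripper is mounted at the origin on the work surface. World frame = base frame: x ahead of the robot, y to its left, z up, the work surface at z = 0. Lengths are in m, angles in rad, forces in N, time in s.
With the tool pointing down it reaches from about 0.325 to 0.85 m from the base axis. Payload 4.4 kg.
Tool frame: the origin (TCP) lies between the finger pads; the fingertips stand manip.tip_reach ahead of it and the grasp point (between the pads) lies 2 mm behind it (manip.tip_reach is the distance from the TCP to the fingertips, in m); z points along the fingers, y is the line along which they close (so a half turn about z gives the same grasp; the last joint's range is limited). The gripper opens to 94 mm and grips with 3 to 60 N. Pads are 16 mm wide; open, the fingers measure 119 mm over their backs; the gripper's body (75 mm by 177 mm) begins 78 mm behind the grasp point.
Start: joints at [-1.407, 0.207, 1.542, -0, 1.393, -0.15], TCP at [0.177, -0.547, 0.222] pointing down, gripper open.
Joint ranges: [-2.73, 2.73], [-0.86, 2.22], [0.23, 2.46], [-1.11, 4.25], [0.08, 2.63], [-2.82, 2.82]. Speed limits (rad/s): [2.79, 2.79, 3.14, 3.14, 3.14, 3.14].

INTERFACE

Orientations are given as [roll, pitch, yaw] about the fixed x, y, z axes, in that order (R = Rz(yaw) Ry(pitch) Rx(roll)).
In Python, from rig import manip, camera, job, look_for, mark_of gives the robot as it stands.
- The arm moves only by the shell command python3 -m pendant 'ROWS'. ROWS is JSON, one flat list of numbers, 5 for each row, row after row: the shift along the tool's x, y, z in mm, then the turn about the tool's z in rad, then the opening in per cent of the stroke, from 0 (shut) to 100 (fully open). A call has 1 to 12 rows; each row shifts and turns the commanded pose from where the row before left it, along the tool's axes as they then stand; what a row does not reach is not made up. A row lasts 1/8 s, in which the tool goes at most 62.5 mm and 10.7 degrees, less where a joint would pass 70% of its speed; a pose out of reach is approached as far as the arm can. A call with a gripper value outside its range is refused whole. The fingers move at their own pace and stop on an object; the grip force is fixed at half the most. Time passes only in rows, so rows that do not move let the fingers close. It gives the time, the measured TCP pose, the force, the opening and the grip force at its end, in the units of the state.
- manip.get_state(): the state, without advancing time (a new reading comes with each control period).
- camera(name): name is "side" or "top" or "wrist"; returns a dict with "frame" (420x560x3 uint8, red, green, blue), "z_map" (420x560 float32, m along the optical axis (not along the pixel's ray), 0 where there is no reading), "mtx" (3x3 intrinsics, pixels), "T" (4x4, takes a point from camera to world coordinates). Camera axes: x right, y down, z forward; pixel columns grow to the right and rows downward; lengths in m; the calibration is good to about 2 mm. A picture is of the moment at which its call begins.
- job.hand_in(): hands the job in; it is judged then, once.
Trained networks look in the newest picture that a camera, given by its name, has taken for a name from the list of things; names that differ only in an ending like _2 or _b are one class to them, and where a whole thing is asked for, a point or a joint stands for the part that bears it (a point fixed in the world has none). Each returns a list of dicts, best first, with "conf" (0 to 1); they miss things now and then, are a little off and sometimes report something else, mostly with a low value. They report only what shows in the picture. A call takes as long as a camera call. They do not tell look-alikes from the thing itself.
- look_for(camera, query): "centre" ([x, y, z] in m, in the coordinates of the camera as it stood for that picture, good to about 4 mm: the middle of the surface that is visible of it).
- mark_of(camera, query): "centre" ([x, y, z] in m, in the coordinates of the camera as it stood for that picture, good to about 4 mm: a listed point, or the origin of a listed thing).
The state is a dict: "time_s": time; "joints": joint angles; "joint_vel": joint speeds; "joint_efforts": joint torques, N m; "position": TCP position; "orientation": TCP orientation; "contact_force": force on the tool from outside, world axes, zero at the start; "torque": the same for the moment, N m; "gripper_width": finger opening in m; "grasp_force": force on a finger pad.
Only numpy, scipy, OpenCV 4.12 (cv2) and the standard library are available. Lean on these libraries where they do the work, as an engineer would, in place of code of your own. Each camera call takes 0.05 s, during which the arm holds its last target. There are 200 camera calls.

TASK

Change the filter on the carver's bench dust extractor: the spent cartridge standing in its socket has already been twisted loose, so lift it straight out and drop it in the grey waste tub. Push the new cartridge, which stands on the table, down into the bayonet socket against its spring and turn it a quarter turn clockwise until it reaches the stop and stays locked when you let go. Leave the jade gourd and the pencil pot undisturbed.

Things in the scene. Friction and masses are not known exactly. Their poses are not given: they have to be found in the camera images.
- extractor: Bench dust extractor, fixed: white box, x -100 to +100 and y -75 to +145 mm of its origin, 110 mm high; a grey socket collar 94 mm wide stands up to 127 mm. Origin on the table under the socket's axis, z up. A 12 mm high knob and a switch lie on top near y = +118 mm. Two ribs outside the collar (+x and -x) mark the locked direction, two small studs the entry slots.
- socket (a point): Centre of the socket's mouth at the collar's top, axes as the extractor's. Mouth 61 mm wide, with two opposite slots 16 mm wide reaching 79 mm across, 84 degrees anticlockwise (from above) of +x and -x. Below the 8 mm lip the lugs run 84 degrees clockwise from slot to stop (the other way is blocked); there the lip has a recess 2.5 mm deep above each lug, at +x and -x.
- plunger (a joint): Sprung steel disc, 34 mm wide, in the socket; m pressed down: 0 free, with its top 23 mm below the collar top. It pushes up with 4.5 N at 0 and 8.5 N at 0.0115, where a cartridge's flange meets the collar. Lugs pass under the lip from 0.008 on; at 0 they still stand in the slots. Locked and let go, the cartridge rises into the recesses: 0.0055.
- entry (a point): A point over one of the two entry slots, at the collar's top, 35 mm from the socket's axis. The lugs (and the grip bar) must lie along the line from the socket to this point to go in.
- new_cartridge: New filter cartridge, clean pale pleats, 0.2 to 0.33 kg, 136 mm tall, standing on its nose. Origin at the centre of the nose's underside, z up, x along its two lugs and grip bar (same after a half turn). Drum 85 mm wide, end caps 88 mm, the upper one's top at 100 mm; on it the black grip bar, 76 long (x), 20 wide (y), from 100 to 136 mm high.
- new_neck (a point): On the new cartridge's axis at the height of its lugs, 18 mm above the nose. Neck 56 mm wide, tapering to 48 at the nose; two opposite round lugs, 10 mm thick, 74 mm across their tips, along its x. The base flange (88 mm wide) begins 34.5 mm above the nose and stops on the collar.
- new_grip (a point): On the new cartridge's axis inside its grip bar, 122 mm above the nose: a good height to grasp.
- spent_cartridge: Spent filter cartridge, dusty grey pleats, 0.2 to 0.33 kg, same shape and axes as the new one. At the start it stands loose in the socket, lugs in the entry slots, nose on the unpressed plunger.
- spent_grip (a point): On the spent cartridge's axis inside its grip bar, 122 mm above the nose: a good height to grasp.
- spent_middle (a point): Middle of the spent cartridge's drum, on its axis 67 mm above the nose.
- waste_tub: Open grey plastic tub for spent filters, fixed: 210 by 210 mm outside, 105 mm high, walls and floor 4 mm. Origin at the centre of its underside, z up.
- jade_gourd: Carved pale green jade gourd on a round dark wood foot, 84 mm wide, 156 mm tall; leave alone. Origin at the centre of its underside, z up.
- pencil_pot: Round wooden pot with four pencils, 72 mm wide, 172 mm tall with the pencils; leave alone. Origin at the centre of its underside, z up.
There are look-alikes about, which are no part of the job. Leave any blue look-alike of the spent_cartridge alone. What is shaped like the new_cartridge but blue is not meant.

How it is judged:
By the outcome, as a careful person would: the job done as asked, in the order asked, and still so for the second after the job is handed in, with the robot touching nothing.
It also fails if it takes over 64 s, if anything falls off the work surface, if the arm or the gripper's body presses on something with over 40 N, if the wrist force passes 120 N, or if a joint passes its speed limit or range.

## Working session

There is one attempt and no reset: what is moved stays moved. The work goes in short steps, Python scripts to look and compute and a shell command to move; the robot and the scene stay as the last step left them, time stands still between calls to the robot, and variables do not carry over. Pictures are saved under pics/ and viewed, at most 10 in all, crops included, and the job is handed in when it is done.

```bash
mkdir -p pics; cat > h.py <<'E'
import numpy as np, cv2
from rig import manip, camera, job, look_for, mark_of
def snap(n,f=None):
    c=camera(n)
    if f: cv2.imwrite('pics/'+f,c['frame'][:,:,::-1])
    return c
def w(c,p): return (c['T']@np.r_[p,1])[:3]
def px(c,p):
    q=c['mtx']@np.array(p); return (q[:2]/q[2]).round()
def show(n,c,qs):
    for q in qs:
        for d in mark_of(n,q)[:4]:
            print(n,q,round(d['conf'],2),w(c,d['centre']).round(4),px(c,d['centre']))
E
python3 - <<'E'
from h import *
print(manip.get_state(), manip.tip_reach)
qs=['extractor','socket','entry','new_cartridge','new_neck','new_grip','spent_cartridge','spent_grip','spent_middle','waste_tub','jade_gourd','pencil_pot']
ims=[]
for n in ['top','side']:
    c=snap(n); ims.append(c['frame']); show(n,c,qs)
    print(c['T'].round(3))
    cv2.imwrite('pics/%s0.png'%n,c['frame'][:,:,::-1])
E
```

```text
{'time_s': 0.0, 'joints': array([-1.40750688e+00,  2.07400129e-01,  1.54293974e+00, -2.45114031e-05,
        1.39348192e+00, -1.50506137e-01]), 'joint_vel': array([-1.11016830e-03,  1.81648340e-03, -2.09581317e-03, -1.44136403e-03,
       -2.30815735e-05, -1.96736433e-04]), 'joint_efforts': array([ 4.92568051e-04, -3.70879877e+01, -2.81416744e+01,  6.97896746e-02,
        3.61515710e-02, -1.66484679e-04]), 'position': array([ 0.17733893, -0.54616869,  0.22130879]), 'orientation': array([-3.13938510e+00, -3.10388649e-04,  3.13799589e-01]), 'contact_force': array([-0.40568342, -0.44496139, -0.36254645]), 'torque': array([0.00057673, 0.02952463, 0.03598274]), 'grasp_force': 0.0, 'gripper_width': 0.09404761561021312} 0.017
top extractor 0.82 [ 5.748e-01 -4.880e-02 -2.000e-04] [293. 205.]
top socket 0.5 [0.4615 0.3494 0.1236] [128. 247.]
top entry 0.97 [ 0.5664 -0.0133  0.1255] [281. 202.]
top new_cartridge 0.86 [ 0.3278  0.3103 -0.0018] [155. 301.]
top new_cartridge 0.74 [ 0.465   0.3477 -0.0022] [142. 248.]
top new_neck 0.9 [0.3294 0.3055 0.015 ] [156. 301.]
top new_neck 0.85 [0.4565 0.
[... 1668 characters left out ...]
96 [ 0.5705 -0.0509  0.102 ] [282. 202.]
side spent_cartridge 0.84 [0.581  0.2077 0.0032] [215. 277.]
side spent_cartridge 0.34 [ 0.5716 -0.047   0.1691] [280. 185.]
side spent_grip 0.86 [ 0.5744 -0.0503  0.2268] [280. 169.]
side spent_grip 0.62 [0.5738 0.2077 0.1195] [212. 253.]
side spent_middle 0.73 [0.5754 0.2109 0.0686] [213. 265.]
side spent_middle 0.68 [ 0.5747 -0.0488  0.1679] [280. 185.]
side waste_tub 0.89 [ 0.4389 -0.3584  0.0011] [376. 190.]
side jade_gourd 0.74 [ 0.7139  0.1963 -0.0028] [187. 249.]
side pencil_pot 0.91 [ 0.7223 -0.2045  0.0015] [278. 174.]
[[-0.744 -0.492  0.452  0.031]
 [-0.668  0.553 -0.498  0.564]
 [-0.005 -0.672 -0.74   0.99 ]
 [ 0.     0.     0.     1.   ]]
```

```bash
python3 - <<'E'
from h import *
c=cv2.imread('pics/top0.png')[110:350,90:470]
cv2.imwrite('pics/top1.png',cv2.resize(c,None,fx=2.1,fy=2.1,interpolation=cv2.INTER_CUBIC))
c=cv2.imread('pics/side0.png')[120:420,150:450]
cv2.imwrite('pics/side1.png',cv2.resize(c,None,fx=2,fy=2,interpolation=cv2.INTER_CUBIC))
E
```

```text
(no output)
```

View pics/top1.png

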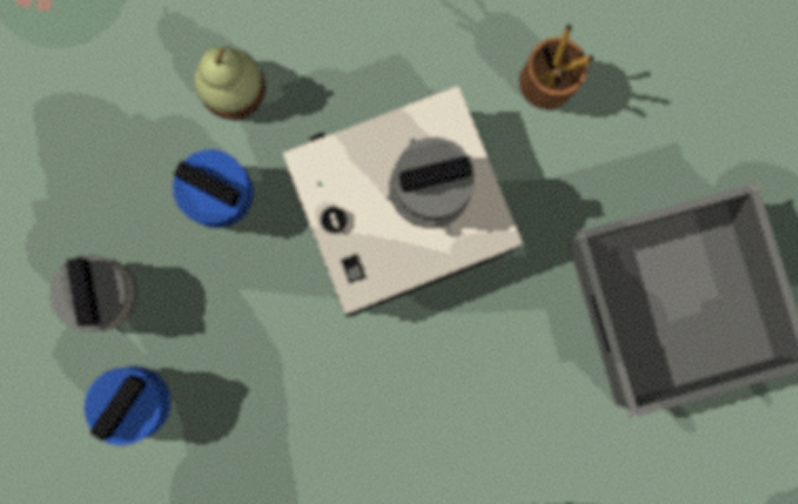

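View pics/side1.png

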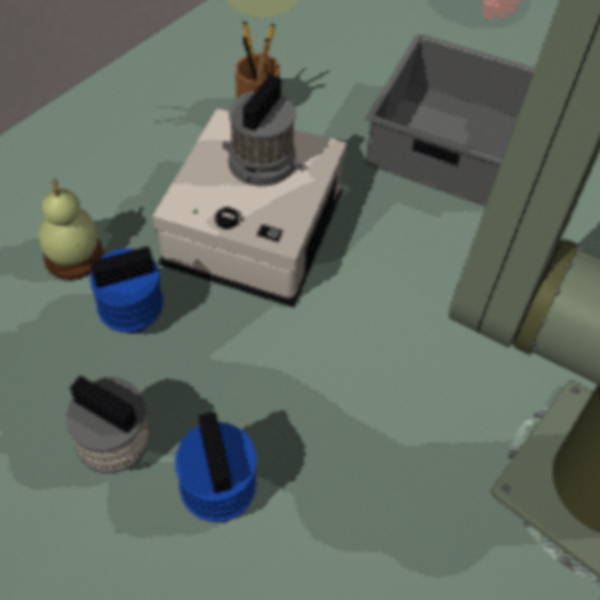

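The top picture (full-frame pixels) shows the spent grey cartridge in the socket at (296,197). On the table, the pale one at (131,248) is the new cartridge. The blue look-alikes at (190,200) and (150,302) are not meant. The tub is at (409,250), the gourd at (201,150) and the pot at (352,147). Next I measure the yaws.

```bash
cat >> h.py <<'E'
def cloud(c):
    z=c['z_map']; v,u=np.mgrid[:z.shape[0],:z.shape[1]]
    K=c['mtx']; P=np.stack([(u-K[0,2])/K[0,0]*z,(v-K[1,2])/K[1,1]*z,z],-1)
    P=P@c['T'][:3,:3].T+c['T'][:3,3]; P[z==0]=np.nan
    return P
def rect(c,xy,r,z0,z1,dark=None):
    P=cloud(c); m=(np.hypot(P[...,0]-xy[0],P[...,1]-xy[1])<r)&(P[...,2]>z0)&(P[...,2]<z1)
    if dark: m&=c['frame'].max(-1)<dark
    Q=P[m]
    if len(Q)<10: return len(Q)
    (x,y),s,a=cv2.minAreaRect((Q[:,:2]*1000).astype(np.float32))
    if s[1]>s[0]: s=s[::-1];a+=90
    q=Q[:,:2]-Q[:,:2].mean(0); e,V=np.linalg.eigh(q.T@q); 
    return len(Q),'rect',round(x,1),round(y,1),np.round(s,1),'ang',round(a%180,1),'pca',round(np.degrees(np.arctan2(V[1,1],V[0,1]))%180,1),'mean',Q.mean(0).round(4)
E
python3 - <<'E'
from h import *
for n in ['top','side']:
    c=snap(n)
    print(n,'spent bar',rect(c,(.575,-.049),.06,.225,.26))
    print('new bar',rect(c,(.459,.348),.06,.12,.15))
    print('box',rect(c,(.58,-.01),.25,.1,.118))
    print('tub',rect(c,(.445,-.355),.2,.09,.115))
E
```

```text
top spent bar (328, 'rect', 575.4, -47.5, array([75.5, 20.5]), 'ang', 103.2, 'pca', np.float64(103.2), 'mean', array([ 0.5748, -0.0472,  0.2398]))
new bar (312, 'rect', 458.9, 348.7, array([76.3, 22.4]), 'ang', 10.7, 'pca', np.float64(10.9), 'mean', array([0.4585, 0.3466, 0.1351]))
box (6371, 'rect', 583.8, -7.7, array([495. , 306.4]), 'ang', 89.7, 'pca', np.float64(83.9), 'mean', array([ 0.5602, -0.0009,  0.1101]))
tub (1720, 'rect', 443.7, -354.2, array([224.9, 222.7]), 'ang', 104.9, 'pca', np.float64(106.6), 'mean', array([ 0.4415, -0.3623,  0.1043]))
side spent bar (225, 'rect', 570.7, -46.5, array([78.3, 20.2]), 'ang', 103.0, 'pca', np.float64(102.4), 'mean', array([ 0.5684, -0.0436,  0.2372]))
new bar (372, 'rect', 454.0, 347.6, array([75.4, 21.3]), 'ang', 10.8, 'pca', np.float64(11.2), 'mean', array([0.4516, 0.3495, 0.1334]))
box (3886, 'rect', 575.2, -5.5, array([488.2, 286.9]), 'ang', 94.1, 'pca', np.float64(78.5), 'mean', array([0.5471, 0.0144, 0.1095]))
tub (886, 'rect', 449.5, -351.3, array([229.8, 203.2]), 'ang', 105.0, 'pca', np.float64(106.0), 'mean', array([ 0.4676, -0.3441,  0.1013]))
```

```bash
cat >> h.py <<'E'
from scipy.spatial.transform import Rotation as Ro
def plan(xyz,yawdeg=None):
    s=manip.get_state(); R=Ro.from_euler('xyz',s['orientation']).as_matrix()
    d=R.T@(np.array(xyz)-s['position'])*1000
    n=int(np.ceil(np.linalg.norm(d)/60)); 
    y=s['orientation'][2]
    t=0 if yawdeg is None else -((np.radians(yawdeg)-y+np.pi)%(2*np.pi)-np.pi)
    print('t',s['time_s'].__round__(2),'pos',s['position'].round(4),'rpy',s['orientation'].round(4),'q6',round(s['joints'][5],2),'F',s['contact_force'].round(1),'w',round(s['gripper_width'],4),'g',round(s['grasp_force'],1))
    print('d tool',d.round(1),'rows',n,'each',(d/max(n,1)).round(1),'turn',round(t,3),'rows',abs(t)/.18)
E
python3 -c "
from h import *
plan((.573,-.047,.32),103.1)"
```

```text
t 1.4 pos [ 0.1775 -0.5469  0.2224] rpy [-3.1416 -0.      0.3138] q6 -0.15 F [0.  0.2 0.1] w 0.0941 g 0.0
d tool [ 530.5 -353.4  -97.5] rows 11 each [ 48.2 -32.1  -8.9] turn -1.486 rows 8.253409387929494
```

```bash
python3 -m pendant '[40,-27,-30,0,100, 50,-33,-25,0,100, 50,-33,-20,0,100, 50,-33,-10,0,100, 50,-33,-5,0,100, 50,-33,-3,0,100, 50,-33,-3,0,100, 50,-33,-2,0,100, 50,-33,0,0,100, 50,-33,0,0,100, 40,-29,0,0,100]'; python3 -m pendant '[0,0,0,-0.18,100,0,0,0,-0.18,100,0,0,0,-0.18,100,0,0,0,-0.18,100,0,0,0,-0.18,100,0,0,0,-0.18,100,0,0,0,-0.18,100,0,0,0,-0.18,100,0,0,0,-0.046,100,0,0,0,0,100]'
python3 - <<'E'
from h import *
c=snap('wrist','w0.png'); print(c['T'].round(3))
show('wrist',c,['spent_grip','socket','entry','spent_middle'])
print(rect(c,(.573,-.047),.06,.225,.26))
plan((.573,-.047,.227),103.1)
E
```

```text
time_s: 2.78
position: [0.572, -0.0477, 0.3193]
orientation: [3.141, -0.0, 0.315]
contact_force: [0.7, -1.3, -1.0]
gripper_width: 0.0936
grasp_force: 0.0
time_s: 4.03
position: [0.5708, -0.0498, 0.3193]
orientation: [-3.142, -0.0, 1.799]
contact_force: [-0.1, -0.4, 0.2]
gripper_width: 0.0938
grasp_force: 0.0
[[ 0.974  0.219  0.061  0.554]
 [ 0.227 -0.939 -0.257  0.026]
 [ 0.001  0.265 -0.964  0.481]
 [ 0.     0.     0.     1.   ]]
wrist spent_grip 0.86 [ 0.5768 -0.0483  0.2229] [286. 213.]
wrist entry 0.92 [ 0.5616 -0.0144  0.1251] [279. 162.]
(1885, 'rect', 574.7, -46.7, array([75.4, 19.9]), 'ang', 103.7, 'pca', np.float64(103.3), 'mean', array([ 0.574 , -0.0442,  0.2391]))
t 4.28 pos [ 0.5708 -0.0498  0.3193] rpy [-3.1416 -0.      1.7994] q6 -0.47 F [-0.5  0.8 -0.5] w 0.0944 g 0.0
d tool [ 2.3  2.7 92.3] rows 2 each [ 1.1  1.4 46.1] turn -0.0 rows 0.00022096997295396726
```

View pics/w0.png

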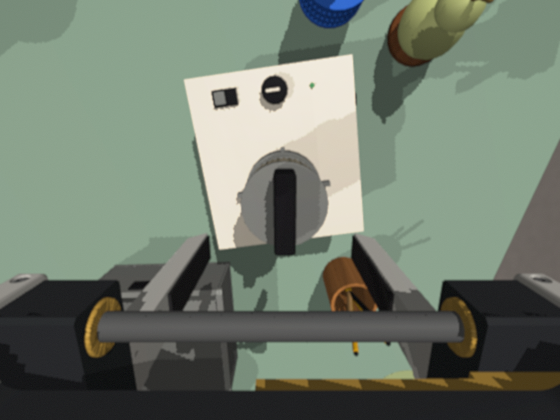

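The wrist view shows the spent cartridge's bar centred at (285,212) in the collar, with ribs at left and right and the pot clear at (345,280). I descend and grasp.

```bash
python3 -m pendant '[2,4,40,0,100, 0,0,40,0,100, 0,0,12,0,100, 0,0,0,0,0, 0,0,0,0,0, 0,0,0,0,0,0,0,0,0,0,0,0,0,0,0]'; python3 -c "
from h import *
plan((.573,-.047,.39),103.1)"
```

```text
time_s: 5.28
position: [0.5745, -0.047, 0.2278]
orientation: [3.141, 0.0, 1.8]
contact_force: [0.2, -0.4, -0.1]
gripper_width: 0.0476
grasp_force: 0.0
t 5.28 pos [ 0.5745 -0.047   0.2278] rpy [3.1409e+00 4.0000e-04 1.7998e+00] q6 -0.46 F [ 0.2 -0.4 -0.1] w 0.0476 g 0.0
d tool [   0.3   -1.3 -162.2] rows 3 each [  0.1  -0.4 -54.1] turn 0.0 rows 0.0018090558646457725
```

```bash
python3 -m pendant '[0,0,0,0,0, 0,0,0,0,0, 0,0,0,0,0,0,0,0,0,0]'; python3 -m pendant '[0,0,-8,0,0, 0,0,-12,0,0,0,0,-20,0,0,0,0,-25,0,0,0,0,-25,0,0]';  python3 -c "
from h import *
plan((.445,-.354,.30),103.1)"
```

```text
time_s: 5.78
position: [0.5742, -0.0469, 0.2272]
orientation: [-3.141, -0.0, 1.8]
contact_force: [-0.6, -0.1, -0.1]
gripper_width: 0.0199
grasp_force: 30.0
time_s: 6.4
position: [0.5743, -0.0469, 0.3186]
orientation: [3.141, 0.0, 1.8]
contact_force: [-0.0, 0.3, -3.3]
gripper_width: 0.0198
grasp_force: 30.0
t 6.4 pos [ 0.5743 -0.0469  0.3186] rpy [3.1413e+00 1.0000e-04 1.7998e+00] q6 -0.46 F [-0.   0.3 -3.3] w 0.0198 g 30.0
d tool [-269.7 -195.6   18.6] rows 6 each [-45.  -32.6   3.1] turn 0.0 rows 0.0019997641282194006
```

```bash
python3 -m pendant '[-25,-18,0,0,0,-45,-32,0,0,0,-50,-37,0,0,0,-50,-37,0,0,0,-45,-32,0,0,0,-35,-26,0,0,0,-20,-14,0,0,0,0,0,0,0,0,0,0,40,0,0,0,0,50,0,0,0,0,50,0,0,0,0,20,0,0]';  python3 -c "
from h import *
plan((.445,-.354,.15),103.1)"
```

```text
time_s: 7.9
position: [0.4436, -0.351, 0.1538]
orientation: [-3.139, -0.006, 1.801]
contact_force: [0.3, 0.0, -2.5]
gripper_width: 0.0199
grasp_force: 30.0
t 7.9 pos [ 0.4436 -0.351   0.1538] rpy [-3.1388 -0.0063  1.8012] q6 -1.05 F [ 0.3  0.  -2.5] w 0.0199 g 30.0
d tool [-3.2  0.7  3.7] rows 1 each [-3.2  0.7  3.7] turn 0.002 rows 0.009721857743132884
```

```bash
python3 -m pendant '[0,0,18,0,0,0,0,0,0,60,0,0,0,0,60,0,0,0,0,60,0,0,0,0,60,0,0,-30,0,60,0,0,-60,0,60,0,0,-60,0,60,0,0,-40,0,100]';  python3 - <<'E'
from h import *
plan((.458,.347,.29),190.8)
c=snap('side'); show('side',c,['spent_cartridge','spent_grip'])
E
```

```text
time_s: 9.02
position: [0.4453, -0.3551, 0.3336]
orientation: [3.139, 0.005, 1.8]
contact_force: [0.6, 0.6, -0.3]
gripper_width: 0.0633
grasp_force: 0.0
t 9.03 pos [ 0.4453 -0.3551  0.3336] rpy [3.1389 0.0046 1.7997] q6 -1.05 F [ 0.6  0.6 -0.3] w 0.0633 g 0.0
d tool [681.1 171.6  41. ] rows 12 each [56.8 14.3  3.4] turn -1.53 rows 8.502311414697719
side spent_cartridge 0.93 [0.5795 0.2074 0.0027] [216. 278.]
side spent_cartridge 0.76 [ 0.4409 -0.3576 -0.002 ] [375. 191.]
side spent_grip 0.95 [0.5746 0.2078 0.1194] [212. 253.]
side spent_grip 0.94 [ 0.4446 -0.3546  0.1255] [380. 161.]
```

```bash
python3 -m pendant '[40,10,0,0,100,57,14,0,0,100,60,15,0,0,100,60,15,0,0,100,60,15,0,0,100,60,15,0,0,100,60,15,0,0,100,60,15,0,0,100,60,15,0,0,100,60,15,0,0,100,57,15,0,0,100,47,13,0,0,100]'; python3 -m pendant '[0,0,0,-0.18,100,0,0,0,-0.18,100,0,0,0,-0.18,100,0,0,0,-0.18,100,0,0,0,-0.18,100,0,0,0,-0.18,100,0,0,0,-0.18,100,0,0,0,-0.18,100,0,0,30,-0.09,100,0,0,40,0,100,0,0,0,0,100]'
python3 - <<'E'
from h import *
c=snap('wrist','w1.png')
show('wrist',c,['new_grip'])
print(rect(c,(.456,.347),.06,.12,.15))
plan((.457,.348,.123),190.8)
E
```

```text
time_s: 10.68
position: [0.4562, 0.3496, 0.3266]
orientation: [-3.138, 0.001, 1.801]
contact_force: [0.8, 0.6, -0.4]
gripper_width: 0.0937
grasp_force: 0.0
time_s: 12.05
position: [0.4542, 0.346, 0.2532]
orientation: [-3.138, -0.012, -2.954]
contact_force: [0.1, -0.3, 0.5]
gripper_width: 0.0942
grasp_force: 0.0
wrist new_grip 0.87 [0.3264 0.3058 0.1229] [263.  65.]
wrist new_grip 0.6 [0.4557 0.351  0.1227] [285. 206.]
(1440, 'rect', 457.4, 349.2, array([75.7, 19.5]), 'ang', 11.1, 'pca', np.float64(11.4), 'mean', array([0.4549, 0.3488, 0.1352]))
t 12.15 pos [0.4572 0.3476 0.2585] rpy [-3.1409e+00 -2.1000e-03 -2.9535e+00] q6 -1.26 F [ 0.4 -0.4  0.9] w 0.0941 g 0.0
d tool [ -0.2   0.5 135.5] rows 3 each [-0.1  0.2 45.2] turn -0.0 rows 0.00227400814516443
```

View pics/w1.png

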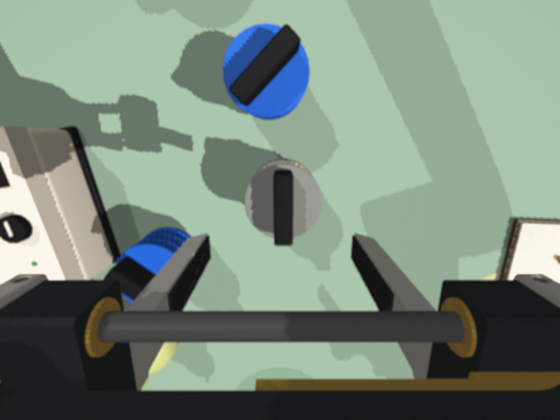

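The wrist view shows the pale new cartridge at (283,207), with the blue ones at (266,70) and (150,270). The fingers straddle the pale one, so I grasp it.

```bash
python3 -m pendant '[0,1,50,0,100,0,0,50,0,60,0,0,34,0,60,0,0,0,0,0,0,0,0,0,0,0,0,0,0,0,0,0,0,0,0,0,0,0,0,0,0,0,0,0,0,0,0,0,0,0,0,0,0,0,0]'; python3 -c "
from h import *
plan((.458,.347,.30),190.8)"
```

```text
time_s: 13.52
position: [0.4576, 0.3488, 0.1256]
orientation: [-3.141, 0.0, -2.953]
contact_force: [-0.5, -1.2, 3.2]
gripper_width: 0.0195
grasp_force: 30.0
t 13.53 pos [0.4576 0.3488 0.1256] rpy [-3.1415e+00  3.0000e-04 -2.9534e+00] q6 -1.26 F [-0.5 -1.2  3.2] w 0.0195 g 30.0
d tool [-1.000e-01 -1.900e+00 -1.744e+02] rows 3 each [ -0.   -0.6 -58.1] turn -0.0 rows 0.001948050637463123
```

```bash
python3 -m pendant '[0,0,-20,0,0,0,0,-40,0,0,0,0,-60,0,0,0,0,-60,0,0,0,0,-25,0,0,0,0,0,0.18,0,0,0,0,0.18,0,0,0,0,0.18,0,0,0,0,0.18,0,0,0,0,0.18,0,0,0,0,0.18,0,0,0,0,0.18,0]'; python3 -m pendant '[0,0,0,0.18,0,0,0,0,0.09,0,0,0,0,0,0]'
python3 - <<'E'
from h import *
for n in ['top','side']:
    c=snap(n,n+'2.png'); show(n,c,['socket','entry','new_grip'])
    P=cloud(c); m=(np.hypot(P[...,0]-.574,P[...,1]+.047)<.056)&(P[...,2]>.121)&(P[...,2]<.134)
    Q=P[m]; (x,y),r=cv2.minEnclosingCircle((Q[:,:2]*1000).astype(np.float32)); print(len(Q),x,y,r,Q.mean(0))
    from scipy.optimize import least_squares
    o=least_squares(lambda p:np.clip(np.hypot(*(Q[:,:2]-p).T)-.0385,-.0085,.0085)*0+np.maximum(0,np.hypot(*(Q[:,:2]-p).T)-.047)+np.maximum(0,.0305-np.hypot(*(Q[:,:2]-p).T)),[.574,-.047],loss='soft_l1',f_scale=.001); print(o.x)
plan((.574,-.047,.33),103)
c=cv2.imread('pics/top2.png')[150:260,230:360]; cv2.imwrite('pics/top2c.png',cv2.resize(c,None,fx=5,fy=5,interpolation=cv2.INTER_CUBIC))
E
```

```text
time_s: 15.02
position: [0.4567, 0.3486, 0.3284]
orientation: [-3.138, -0.0, 2.064]
contact_force: [-0.5, 0.6, -3.4]
gripper_width: 0.0199
grasp_force: 30.0
time_s: 15.4
position: [0.4568, 0.3486, 0.3287]
orientation: [-3.139, 0.001, 1.801]
contact_force: [0.3, -0.3, -3.8]
gripper_width: 0.0197
grasp_force: 30.0
top socket 0.66 [ 0.5759 -0.0461  0.1277] [294. 198.]
top socket 0.38 [ 0.5766 -0.0475 -0.0024] [292. 204.]
top entry 0.65 [ 0.5643 -0.0144  0.1251] [281. 203.]
top new_grip 0.88 [0.4605 0.3477 0.3282] [102. 244.]
top new_grip 0.58 [0.3276 0.3049 0.1214] [146. 304.]
675 574.930908203125 -48.06715774536133 55.38277053833008 [ 0.57539317 -0.04789423  0.12749279]
[ 0.57550324 -0.04778008]
side socket 0.79 [ 0.5708 -0.0461  0.1217] [280. 198.]
side entry 0.82 [ 0.5616 -0.0128  0.1274] [275. 205.]
side new_grip 0.65 [0.3247 0.3061 0.1206] [257. 346.]
side new_grip 0.63 [0.458  0.3491 0.3242] [184. 269.]
381 568.5774536132812 -46.89164352416992 50.36016082763672 [ 0.56523425 -0.04272438  0.1264649 ]
[ 0.57052471 -0.0473176 ]
t 15.8 pos [0.4574 0.3489 0.3303] rpy [-3.1415 -0.      1.8001] q6 0.27 F [-0.5 -0.4 -3.9] w 0.02 g 30.0
d tool [-4.12e+02  2.35e+01  3.00e-01] rows 7 each [-58.9   3.4   0. ] turn 0.002 rows 0.013622015786548166
```

View pics/top2c.png

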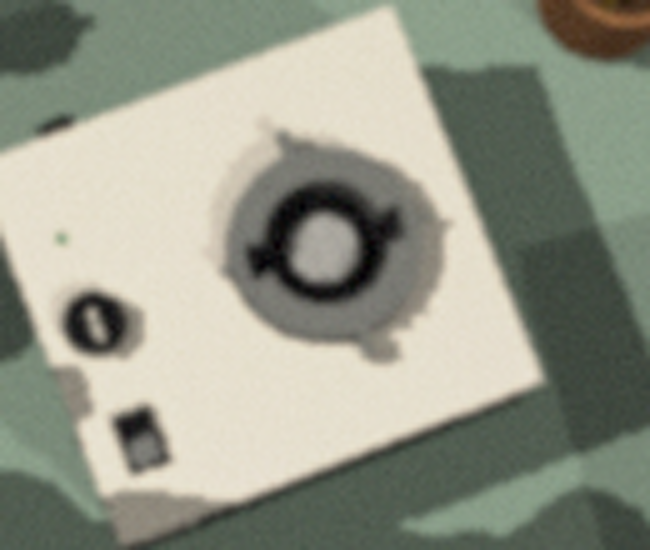

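The socket is empty: mouth centre at crop (325,242), slots at (262,262) and (388,222), ribs at (285,140) and (380,350). I refine the yaw from the box edges and the centre from the mouth rim.

```bash
python3 - <<'E'
from h import *
c=camera('top'); f=c['frame'].astype(int); P=cloud(c)
m=(abs(P[...,2]-.11)<.006)&(np.hypot(P[...,0]-.58,P[...,1]+.01)<.2)
n,l,s,_=cv2.connectedComponentsWithStats(m.astype(np.uint8)); k=1+s[1:,4].argmax()
Q=(P[l==k][:,:2]*1000).astype(np.float32); print('box',cv2.minAreaRect(Q))
(bx,by),(a,b),an=cv2.minAreaRect(Q)
K=c['mtx'];T=c['T']
def plane(u,v,z):
    d=T[:3,:3]@np.linalg.solve(K,[u,v,1]); o=T[:3,3]; return (o+d*(z-o[2])/d[2])[:2]
sub=c['frame'][150:260,230:360].max(-1); big=cv2.resize(sub,None,fx=4,fy=4,interpolation=cv2.INTER_CUBIC)
d=(big<75).astype(np.uint8); n,l,s,cc=cv2.connectedComponentsWithStats(d)
k=l[int(48.4*4)-0-0+46-0,int(65*4)] if 0 else None
best=[i for i in range(1,n) if s[i,4]>800 and np.hypot(cc[i][0]-260,cc[i][1]-194)<40]
for i in best:
    vv,uu=np.where(l==i); pts=np.array([plane(230+(u+.5)/4-.5,150+(v+.5)/4-.5,.127) for u,v in zip(uu,vv)]).astype(np.float32)
    h=pts; R=cv2.minAreaRect(h*1000); mid=h-np.array(R[0])/1000
    print('mouth',s[i,4],R, 'bbox', 'far',)
    ctr=np.array(R[0])/1000; r=np.hypot(*(h-ctr).T); fa=h[r>.033]-ctr
    z=np.mean(np.exp(2j*np.arctan2(fa[:,1],fa[:,0]))); print('slot ang',np.degrees(np.angle(z))/2%180,len(fa))
E
```

```text
box ((563.7329711914062, -15.111679077148438), (200.5712890625, 220.52024841308594), 20.847248077392578)
mouth 5418 ((575.9111328125, -46.46461868286133), (63.41486740112305, 58.623146057128906), 63.996604919433594) bbox far
slot ang 105.29256220238425 400
```

```bash
python3 -m pendant '[-40,2,0,0,0,-55,3,0,0,0,-60,4,0,0,0,-60,4,0,0,0,-60,4,0,0,0,-57,3,0,0,0,-50,3,0,0,0,-30,1,0,0,0,0,0,0,0,0]'
```

```text
time_s: 16.98
position: [0.5747, -0.0493, 0.33]
orientation: [-3.141, 0.0, 1.796]
contact_force: [0.3, 0.1, -3.2]
gripper_width: 0.0198
grasp_force: 30.0
```

```bash
python3 -m pendant '[1.7,0.7,20,-0.032,0,0,0,30,0,0,0,0,20,0,0,0,0,8,0,0,0,0,4,0,0,0,0,4,0,0,0,0,4,0,0,0,0,0,0,0]'; python3 -c "
from h import *
plan((.575,-.0475,.2296),104.85)
c=snap('wrist','w2.png')
print(rect(c,(.575,-.0475),.06,.22,.29))"
```

```text
time_s: 17.98
position: [0.575, -0.046, 0.2407]
orientation: [3.141, 0.002, 1.831]
contact_force: [-0.4, -3.3, -1.8]
gripper_width: 0.0199
grasp_force: 30.0
t 17.98 pos [ 0.575  -0.046   0.2407] rpy [3.1408e+00 1.9000e-03 1.8314e+00] q6 -0.49 F [-0.4 -3.3 -1.8] w 0.0199 g 30.0
d tool [-1.4 -0.4 11.1] rows 1 each [-1.4 -0.4 11.1] turn 0.001 rows 0.0076283506429902165
(6719, 'rect', 575.9, -40.8, array([71.7, 42.2]), 'ang', 122.2, 'pca', np.float64(105.0), 'mean', array([ 0.5733, -0.0368,  0.2549]))
```

View pics/w2.png

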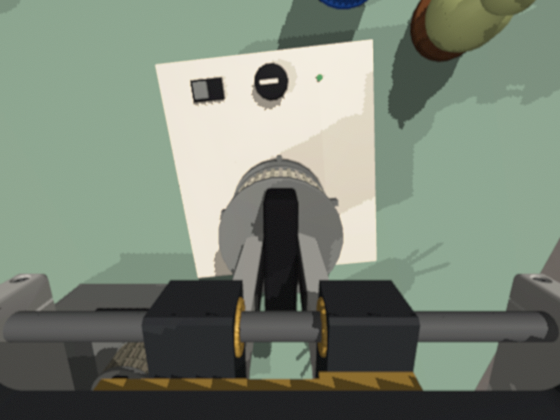

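The bar lines up with the stud at (278,158), and the side force is −3.3 N in y, so I shift slightly to −y and go on down.

```bash
python3 -m pendant '[-1.5,0,0,0,0,0,0,2,0,0,0,0,3,0,0,0,0,3,0,0,0,0,2,0,0,0,0,0,0,0]'; python3 -c "
from h import *
plan((.575,-.0475,.2296),104.85)"
```

```text
time_s: 18.77
position: [0.575, -0.0467, 0.23]
orientation: [-3.141, 0.0, 1.832]
contact_force: [1.5, -2.1, -3.3]
gripper_width: 0.0201
grasp_force: 30.0
t 18.77 pos [ 0.575  -0.0467  0.23  ] rpy [-3.1415e+00  1.0000e-04  1.8317e+00] q6 -0.49 F [ 1.5 -2.1 -3.3] w 0.0201 g 30.0
d tool [-0.8 -0.2  0.4] rows 1 each [-0.8 -0.2  0.4] turn 0.002 rows 0.00965183245476009
```

```bash
python3 -m pendant '[-0.7,0.3,2,0,0,0,0,2,0,0,0,0,2,0,0,0,0,2,0,0,0,0,2,0,0,0,0,1,0,0,0,0,0,0,0]'; python3 -c "
from h import *
plan((.575,-.0475,.2186),104.85)"
```

```text
time_s: 19.65
position: [0.5755, -0.047, 0.2198]
orientation: [3.141, -0.0, 1.832]
contact_force: [-3.7, -0.3, 5.5]
gripper_width: 0.0198
grasp_force: 30.0
t 19.65 pos [ 0.5755 -0.047   0.2198] rpy [ 3.1415e+00 -2.0000e-04  1.8319e+00] q6 -0.49 F [-3.7 -0.3  5.5] w 0.0198 g 30.0
d tool [-0.3 -0.6  1.2] rows 1 each [-0.3 -0.6  1.2] turn 0.002 rows 0.010539620080527199
```

```bash
python3 -m pendant '[-0.2,-0.6,1,0,0,0,0,0,0.1,0,0,0,0,0.13,0,0,0,0,0.13,0,0,0,0,0.13,0,0,0,0,0,0]'; python3 -c "
from h import *
plan((.575,-.0475,.2186),20.85);print(manip.get_state()['torque'])"
```

```text
time_s: 20.4
position: [0.5757, -0.0476, 0.219]
orientation: [3.14, -0.0, 1.343]
contact_force: [-1.2, -0.9, 4.8]
gripper_width: 0.0196
grasp_force: 30.0
t 20.4 pos [ 0.5757 -0.0476  0.219 ] rpy [ 3.1396 -0.      1.3432] q6 -0.0 F [-1.2 -0.9  4.8] w 0.0196 g 30.0
d tool [-0.  -0.7  0.4] rows 1 each [-0.  -0.7  0.4] turn 0.979 rows 5.440445242295998
[-0.44098967  0.31288359 -0.03996241]
```

Turning freely; continuing to the stop.

```bash
python3 -m pendant '[0,0,0,0.13,0,0,0,0,0.13,0,0,0,0,0.13,0,0,0,0,0.13,0,0,0,0,0.13,0,0,0,0,0.13,0,0,0,0,0.1,0,0,0,0,0.06,0,0,0,0,0,0]'; python3 -c "
from h import *
plan((.575,-.0475,.2186),20.85);print(manip.get_state()['torque'])"
```

```text
time_s: 21.52
position: [0.575, -0.0474, 0.2186]
orientation: [3.142, -0.0, 0.404]
contact_force: [-2.2, -0.6, 4.6]
gripper_width: 0.0195
grasp_force: 30.0
t 21.52 pos [ 0.575  -0.0474  0.2186] rpy [ 3.1415e+00 -3.0000e-04  4.0400e-01] q6 0.93 F [-2.2 -0.6  4.6] w 0.0195 g 30.0
d tool [-0.  0.  0.] rows 1 each [-0.  0.  0.] turn 0.04 rows 0.22276825619431181
[-0.27451677  0.64651866 -0.10129572]
```

```bash
python3 -m pendant '[0,0,0,0.03,0,0,0,0,0.03,0,0,0,0,0,0]'; python3 -c "
from h import *
plan((.575,-.0475,.2186),20.85);print(manip.get_state()['torque'])"; python3 -m pendant '[0,0,0,0.03,0,0,0,0,0.03,0,0,0,0,0,0]'; python3 -c "
from h import *
plan((.575,-.0475,.2186),20.85);print(manip.get_state()['torque'])"
```

```text
time_s: 21.9
position: [0.575, -0.0474, 0.2186]
orientation: [-3.141, -0.0, 0.344]
contact_force: [-1.6, -1.3, 4.1]
gripper_width: 0.0198
grasp_force: 30.0
t 21.9 pos [ 0.575  -0.0474  0.2186] rpy [-3.1415e+00 -2.0000e-04  3.4440e-01] q6 0.99 F [-1.6 -1.3  4.1] w 0.0198 g 30.0
d tool [-0.   0.1 -0. ] rows 1 each [-0.   0.1 -0. ] turn -0.02 rows 0.10837901954325387
[-0.26151407  0.61690567  0.13396497]
time_s: 22.28
position: [0.575, -0.0475, 0.2186]
orientation: [3.142, -0.0, 0.285]
contact_force: [-2.2, -1.2, 5.3]
gripper_width: 0.0197
grasp_force: 30.0
t 22.27 pos [ 0.575  -0.0475  0.2186] rpy [ 3.1415e+00 -1.0000e-04  2.8450e-01] q6 1.05 F [-2.2 -1.2  5.3] w 0.0197 g 30.0
d tool [ 0.  0. -0.] rows 1 each [ 0.  0. -0.] turn -0.079 rows 0.4410245451922516
[-0.23805612  0.68239006  0.1813257 ]
```

The stop torque has come up, so I let the cartridge rise into the recesses and check.

```bash
python3 -m pendant '[0,0,-2,-0.02,0,0,0,-2,0,0,0,0,-1.5,0,0,0,0,0,0,0]'; python3 -c "
from h import *
plan((.575,-.0475,.2241),20.85);print(manip.get_state()['torque'])"
```

```text
time_s: 22.78
position: [0.5749, -0.0475, 0.2238]
orientation: [-3.141, 0.0, 0.302]
contact_force: [-2.1, -1.6, 3.4]
gripper_width: 0.0196
grasp_force: 30.0
t 22.77 pos [ 0.5749 -0.0475  0.2238] rpy [-3.1414e+00  1.0000e-04  3.0200e-01] q6 1.04 F [-2.1 -1.6  3.4] w 0.0196 g 30.0
d tool [ 0.1  0.1 -0.3] rows 1 each [ 0.1  0.1 -0.3] turn -0.062 rows 0.34376492215348886
[-0.25033188  0.56449772  0.03220936]
```

```bash
python3 -m pendant '[0,0,-1,0,0,0,0,0,0,0]'; python3 -m pendant '[0,0,0,0,50,0,0,0,0,50,0,0,0,0,50,0,0,0,0,50,0,0,-15,0,50,0,0,-30,0,60,0,0,-40,0,60,0,0,-40,0,60,0,0,0,0,60]'; python3 - <<'E'
from h import *
plan((.575,-.0475,.2241),20.85)
c=snap('wrist','w3.png')
print(rect(c,(.575,-.0475),.06,.218,.25))
print(rect(c,(.575,-.0475),.06,.19,.206))
show('wrist',c,['new_grip'])
E
```

```text
time_s: 23.02
position: [0.5748, -0.0474, 0.2242]
orientation: [-3.141, 0.0, 0.302]
contact_force: [-0.0, -0.0, -0.8]
gripper_width: 0.0196
grasp_force: 30.0
time_s: 24.15
position: [0.5771, -0.048, 0.3558]
orientation: [3.136, -0.009, 0.302]
contact_force: [-0.6, -0.1, -0.2]
gripper_width: 0.0563
grasp_force: 0.0
t 24.15 pos [ 0.5771 -0.048   0.3558] rpy [ 3.1363 -0.0092  0.3019] q6 1.04 F [-0.6 -0.1 -0.2] w 0.0563 g 0.0
d tool [ -3.1  -1.8 131.6] rows 3 each [-1.  -0.6 43.9] turn -0.062 rows 0.34461811848636664
(1424, 'rect', 576.9, -46.1, array([75.2, 19.6]), 'ang', 17.7, 'pca', np.float64(17.8), 'mean', array([ 0.5789, -0.0457,  0.2336]))
(3194, 'rect', 577.4, -46.4, array([86.9, 85.7]), 'ang', 110.0, 'pca', np.float64(107.5), 'mean', array([ 0.5793, -0.0455,  0.1981]))
wrist new_grip 0.7 [ 0.5762 -0.0446  0.2197] [277. 204.]
wrist new_grip 0.6 [0.3256 0.3089 0.1226] [  2. 275.]
wrist new_grip 0.2 [ 0.58   -0.0454  0.0955] [279. 181.]
```

View pics/w3.png

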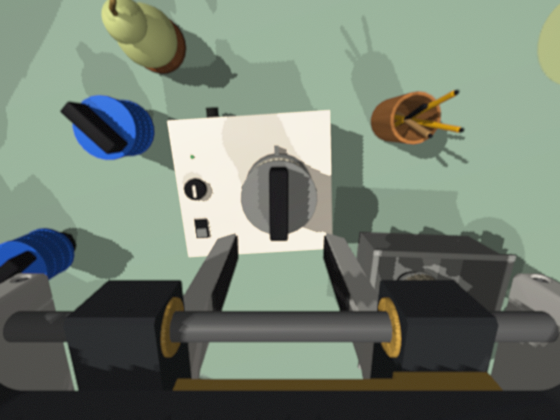

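The bar top sits 5.5 mm lower than the spent one stood, and the bar lies along the ribs, so the cartridge is locked in the recesses. The spent one is in the tub, visible at about (430,280), and the gourd and pot are untouched.

```bash
python3 -m pendant '[0,0,-20,0,60,0,0,0,0,60,0,0,0,0,60,0,0,0,0,60]'; python3 - <<'E'
from h import *
c=snap('side'); print(rect(c,(.575,-.0475),.06,.218,.25)); show('side',c,['spent_grip','jade_gourd','pencil_pot'])
print(job.hand_in())
E
```

```text
time_s: 24.75
position: [0.5744, -0.0474, 0.3683]
orientation: [-3.14, 0.002, 0.302]
contact_force: [0.1, 0.3, 0.3]
gripper_width: 0.0565
grasp_force: 0.0
(270, 'rect', 572.8, -45.5, array([76. , 22.6]), 'ang', 15.1, 'pca', np.float64(18.1), 'mean', array([ 0.5708, -0.0436,  0.2305]))
side spent_grip 0.66 [0.5736 0.2085 0.1164] [212. 254.]
side spent_grip 0.57 [ 0.446  -0.3551  0.1263] [380. 161.]
side jade_gourd 0.94 [ 0.7127  0.1973 -0.002 ] [187. 250.]
side pencil_pot 0.69 [ 0.7175 -0.2101  0.0019] [280. 174.]
the job is handed in; nothing more can be done
None
```

I handed the job in at about 25 s of the 64 s: the spent cartridge stands in the waste tub, the new one measured as locked in the socket at the recess height, and the gourd and pencil pot were left alone; no verdict came back.

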